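Set the pulley's screw on the shaft flat and hold it

TASK

Pinch the gear motor's upright shaft so that one finger lies on its milled flat, and with that grip turn the shaft until the flat faces straight out of the open side of the C-shaped guard. Then take the pulley from the bench, hub and set screw upwards, lower it over the shaft with its set screw over the flat, and hold it level with the screw about halfway along the flat. Finish while still holding the pulley there in the gripper, clear of the shaft's shoulder and with the screw still facing out of the guard's opening; leave the slat bundle, the spanner and the plain spacer ring alone.

Things in the scene. Friction and masses are not known exactly. Their poses are not given: they have to be found in the camera images.
- motor: Fixed gear motor. Origin on the bench under the upright shaft's axis. Grey gearbox 106 x 106 mm, 80 mm high, base plate 150 x 160 mm; blue finned barrel, 103 mm thick, lies along +y out to 216 mm, top 108 mm high, small box on its +x side. C-shaped sheet guard, radius 50 mm about the shaft, top 105 mm above the bench, stands round the -x half; its open side faces +x.
- shaft (a joint): Turn of the upright steel shaft, rad, counter-clockwise from above positive; 0: the flat faces the motor's +x, straight out of the guard's opening. Starts at 0.5 to 1.45. Stiff (0.08 N m), stays where left. Diameter 16 mm; 22 mm shoulder up to 96 mm above the bench, round to 130 mm, then one milled flat to the top at 175 mm; the top 6 mm taper to 10 mm.
- shaft_flat (a point): Middle of the flat's face, 150 mm above the bench, 4.5 mm from the shaft's axis; x points straight out of the flat, z up. Turns with the shaft. Here the shaft measures 12.5 mm from flat to back, 16 mm across.
- flat_face: The face of the flat itself, 12.4 mm wide and 38 mm high, its middle and axes as shaft_flat (within 1 mm); turns with the shaft.
- pulley: Loose aluminium belt pulley, about 0.2 kg, standing on its rim. Origin at the centre of its underside, z up the bore. Grooved rim 64 mm in diameter, 0 to 18 mm high; hub 34 mm in diameter, 18 to 44 mm high. Bore 18 mm, right through. A dark set screw, 8 mm thick, sticks out of the hub along +x, 31 mm above the underside, to 24 mm from the axis.
- pulley_screw (a point): Inner tip of the set screw, 5 mm wide, reaching into the bore to 6.2 mm from its axis on the pulley's +x side, 31 mm above the underside; axes as the pulley's. Because of it the pulley goes down the shaft only with the screw over the flat, and no farther than the flat's lower end.
- slats: Bystander: tied bundle of pale bamboo slats 240 x 48 x 30 mm lying along its x; origin at the centre of its underside.
- spanner: Bystander: steel spanner 170 mm long, lying along its x.
- spacer: Bystander: plain steel spacer ring 44 mm in diameter, 20 mm bore, 25 mm high, without rim or screw; origin at the centre of its underside.
There are look-alikes about, which are no part of the job. Several things look just like the pulley: the one meant starts farthest from the robot's base.

How it is judged:
By the outcome, as a careful person would: the job done as asked, in the order asked, and still so for the second after the job is handed in, while the arm keeps its last pose, push and grip.
It also fails if it takes over 58 s, if anything falls off the work surface, if the arm or the gripper's body presses on something with over 40 N, if the wrist force passes 120 N, or if a joint passes its speed limit or range.

ROBOT

A 6-joint arm with a two-finger parallel gripper is mounted at the origin on the work surface. World frame = base frame: x ahead of the robot, y to its left, z up, the work surface at z = 0. Lengths are in m, angles in degrees, forces in N, time in s.
With the tool pointing down it reaches from about 0.35 to 0.725 m from the base axis. Payload 4.3 kg.
Tool frame: the origin (TCP) lies at the very end of the fingers, on their centre line; the grasp point (between the pads) lies 19 mm behind it (robot.grasp_offset is the distance from the TCP to the grasp point, in m); z points along the fingers, y is the direction in which the jaws open and shut (so a half turn about z gives the same grasp; the last joint's range is limited). The gripper opens to 85 mm and grips with 20 to 120 N. Pads are 22 mm wide; open, the fingers measure 114 mm over their backs; the gripper's body (76 mm by 85 mm) begins 54 mm behind the grasp point. The pads swing forward as they close: fully open they stand 13 mm farther back than shut.
Start: joints at [62.149, 21.618, 4.641, 73.018, 0, 83.68], TCP at [0.211, 0.535, 0.231] pointing down, gripper open.
Joint ranges: [-156.06, 156.06], [-48.1, 94.91], [-58.44, 69.94], [-101.28, 121.22], [-78.64, 73.56], [-180, 180]. Speed limits (degrees/s): [147.25, 147.25, 180, 180, 180, 180].

INTERFACE

Orientations are given as a 3x3 rotation matrix whose columns are the frame's x, y, z axes.
In Python, from plant import robot gives the robot as it stands.
- The arm moves only by the tool jog_arm, never from a script. Its argument "increments" is text: rows parted by semicolons, each of 5 numbers parted by spaces: the closure in counts, from 0 (fully open) to 255 (shut), then the shift along the tool's x, y, z in mm, then the turn about the tool's z in rad. In form: hand dx dy dz spin; .... A call has 1 to 12 rows; each row is the pose to reach, as a shift and turn from the pose commanded when the call began, along the tool's axes at that moment; what a row does not reach only later rows make up. A row lasts 1/12 s, in which the tool goes at most 41.7 mm and 7.16 degrees, less where a joint would pass 70% of its speed; a pose out of reach is approached as far as the arm can. A call with a gripper value outside its range is refused whole. The fingers move at their own pace and stop on an object; "squeeze" is the grip in N (left out, the last holds). Time passes only in rows, so rows that repeat a pose let the fingers close. It gives the time, the measured TCP pose, the force and the opening at its end, in the units of the state.
- robot.get_state(): the state, without advancing time (a new reading comes with each control period).
- robot.get_image(name): name is "scene" or "side" or "wrist"; returns the picture (384x512x3 uint8, red, green, blue); there is no depth.
- robot.camera_model(name): a dict with "fovy" (degrees; the focal length in pixels is half the picture's height over the tangent of half this angle, whatever the lens; pixels are square), "cx", "cy" (the principal point, pixels), "eye" and "orientation" of the camera in the world. Camera axes: x right, y down, z forward; pixel columns grow to the right and rows downward; lengths in m; the calibration is good to about 2 mm. The wrist camera is an equidistant fisheye: a pixel r from the principal point sees the ray r / f radians off the axis. A picture is of the moment at which its call begins: read the wrist's pose just before it. camera_model takes no time and is no camera call; for the wrist camera it gives the pose at the moment of the call.
- robot.hand_in(): hands the job in, once; it reports no verdict.
The state is a dict: "t": time; "qpos": joint angles; "joint_velocities": joint speeds; "joint_efforts": joint torques, N m; "tool_pos": TCP position; "tcp_rot": TCP orientation; "contact_force": force on the tool from outside, world axes, zero at the start; "ft_torque": the same for the moment, N m; "width": finger opening in m.
Only numpy, scipy, OpenCV 4.12 (cv2) and the standard library are available. Lean on these libraries where they do the work, as an engineer would, in place of code of your own. Each camera call takes 0.05 s, during which the arm holds its last target.

## Working session

There is one attempt and no reset: what is moved stays moved. The work goes in short steps, Python scripts to look and compute and a tool call to move; the robot and the scene stay as the last step left them, time stands still between calls to the robot, and variables do not carry over. Pictures are saved under pics/ and viewed, and the job is handed in when it is done.

Besides the shell and the picture viewer there is one more tool, called by a JSON object that holds its "name" and its "arguments". jog_arm: Moves the arm, as the interface text tells. Its arguments: {"type":"object","properties":{"increments":{"type":"string"},"squeeze":{"type":"number"}},"required":["increments"]}

```bash
ls; mkdir -p pics; cat > h.py <<'E'
import numpy as np, cv2
from plant import robot
def snap(n,f):
    m=robot.camera_model(n); im=robot.get_image(n); cv2.imwrite('pics/'+f,im[:,:,::-1]); return m,np.array(im)
def focal(m): return 192/np.tan(np.radians(m['fovy'])/2)
def ray(m,n,u,v):
    f=focal(m); x=(u-m['cx']);y=(v-m['cy'])
    if n=='wrist':
        r=np.hypot(x,y); t=r/f; d=np.array([np.sin(t)*x/max(r,1e-9),np.sin(t)*y/max(r,1e-9),np.cos(t)])
    else: d=np.array([x/f,y/f,1.]); d/=np.linalg.norm(d)
    return np.array(m['eye']),np.array(m['orientation'])@d
def onz(m,n,u,v,z):
    e,d=ray(m,n,u,v); return e+d*(z-e[2])/d[2]
def proj(m,n,p):
    q=np.array(m['orientation']).T@(np.array(p)-np.array(m['eye'])); f=focal(m)
    if n=='wrist':
        r=np.hypot(q[0],q[1]); t=np.arctan2(r,q[2]); return m['cx']+f*t*q[0]/max(r,1e-9), m['cy']+f*t*q[1]/max(r,1e-9)
    return m['cx']+f*q[0]/q[2], m['cy']+f*q[1]/q[2]
def tri(rs):
    A=np.zeros((3,3));b=np.zeros(3)
    for e,d in rs:
        P=np.eye(3)-np.outer(d,d);A+=P;b+=P@e
    p=np.linalg.solve(A,b); return p,[np.linalg.norm((np.eye(3)-np.outer(d,d))@(p-e)) for e,d in rs]
E
python3 - <<'E'
from h import *
np.set_printoptions(precision=4,suppress=True)
s=robot.get_state(); print(s, robot.grasp_offset)
for n in ['scene','side','wrist']:
    m,_=snap(n,n+'0.png'); print(n,m)
E
```

```text
pics
{'t': 0.0, 'qpos': array([62.1471, 21.6612,  4.5633, 73.0174,  0.0022, 83.6798]), 'joint_velocities': array([-0.0077, -0.0431,  0.0262,  0.1261,  0.0857, -0.0693]), 'joint_efforts': array([ -0.0016, -46.3604,  26.9876,   0.0209,  -0.0001,  -0.    ]), 'tool_pos': array([0.2107, 0.5343, 0.2304]), 'tcp_rot': array([[-0.9302,  0.367 , -0.001 ],
       [ 0.367 ,  0.9302, -0.0018],
       [ 0.0003, -0.002 , -1.    ]]), 'contact_force': array([ 0.426 , -0.0789,  0.7076]), 'ft_torque': array([ 0.0206, -0.052 ,  0.0068]), 'width': 0.08557214175107007} 0.0187
scene {'fovy': 56.799447180306515, 'cx': 261.06936523870996, 'cy': 191.53859483101297, 'eye': array([ 1.0638, -0.0479,  0.6694]), 'orientation': array([[-0.1241,  0.6933, -0.7099],
       [ 0.9923,  0.087 , -0.0885],
       [ 0.0004, -0.7154, -0.6988]])}
side {'fovy': 50.89291977043898, 'cx': 253.62207655241798, 'cy': 192.03229669995065, 'eye': array([0.4992, 0.5195, 0.5331]), 'orientation': array([[-0.9997,  0.0202,  0.0114],
       [ 0.0016,  0.5496, -0.8354],
       [-0.0231, -0.8352, -0.5495]])}
wrist {'fovy': 65.70646984690485, 'cx': 257.56321424808095, 'cy': 193.52145822093257, 'eye': array([0.1484, 0.5598, 0.3736]), 'orientation': array([[ 0.3674,  0.8964,  0.248 ],
       [ 0.9301, -0.3536, -0.0996],
       [-0.0016,  0.2673, -0.9636]])}
```

View pics/scene0.png

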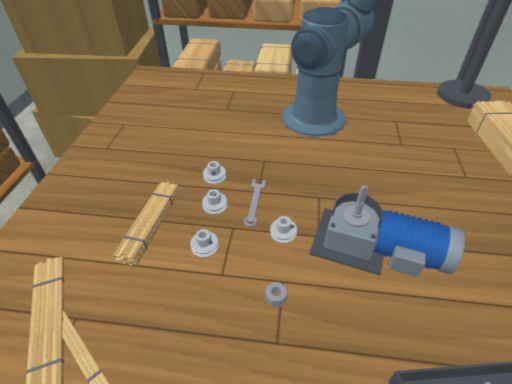

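View pics/side0.png

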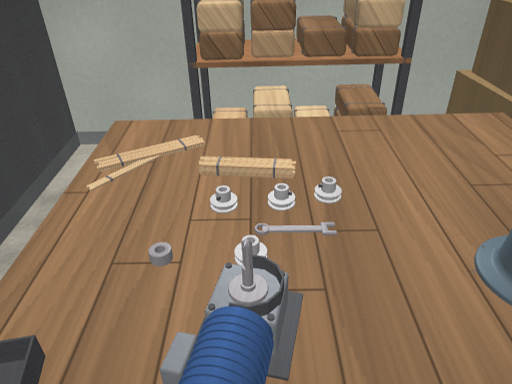

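View pics/wrist0.png

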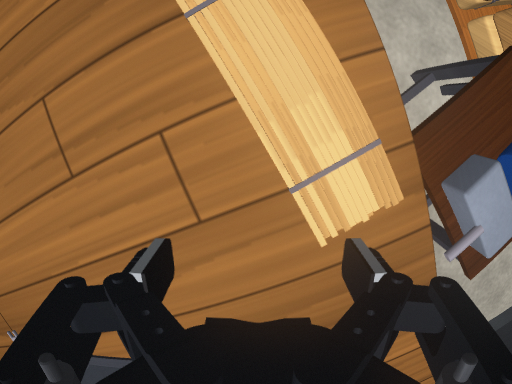

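Scene view: four pulley look-alikes at (214,172), (214,201), (204,242) and (284,229). The spacer is at (276,294) and the motor shaft tip at (363,188). Next I'll measure positions and crop close.

```bash
python3 - <<'E'
from h import *
np.set_printoptions(precision=4,suppress=True)
ms=robot.camera_model('scene'); md=robot.camera_model('side')
for uv in [(214,178),(214,206),(204,247),(284,234),(276,300)]:
    p=onz(ms,'scene',*uv,0.01); print(uv,p,np.hypot(p[0],p[1]), proj(md,'side',p))
print('shaft tip tri',tri([ray(ms,'scene',363.5,187),ray(md,'side',248.5,239)]))
im=cv2.imread('pics/scene0.png')
a=cv2.resize(im[150:315,185:305],None,fx=5,fy=5,interpolation=cv2.INTER_CUBIC)[:600]
cv2.imwrite('pics/c1.png',cv2.resize(im[210:310,185:305],None,fx=6,fy=6,interpolation=cv2.INTER_CUBIC))
cv2.imwrite('pics/c2.png',cv2.resize(im[170:280,300:470],None,fx=4.7,fy=4.7,interpolation=cv2.INTER_CUBIC))
im=cv2.imread('pics/side0.png')
cv2.imwrite('pics/c3.png',cv2.resize(im[225:345,190:310],None,fx=5,fy=5,interpolation=cv2.INTER_CUBIC))
E
```

```text
(214, 178) [ 0.3571 -0.2672  0.01  ] 0.4460014839009882 (np.float64(319.0578766303411), np.float64(192.71508204515766))
(214, 206) [ 0.4614 -0.244   0.01  ] 0.5219183623069209 (np.float64(274.87667103914004), np.float64(199.21210276435284))
(204, 247) [ 0.5907 -0.2386  0.01  ] 0.6370864180725736 (np.float64(218.3388138556575), np.float64(201.68446747249402))
(284, 234) [ 0.53   -0.0597  0.01  ] 0.5333688916558584 (np.float64(243.3565891024473), np.float64(254.33114485457295))
(276, 300) [ 0.702  -0.0625  0.01  ] 0.7048160680071418 (np.float64(153.97300173706407), np.float64(255.0150853973116))
shaft tip tri (array([0.5159, 0.0927, 0.1724]), [np.float64(0.003167487208660118), np.float64(0.0031674872086601006)])
```

View pics/c1.png

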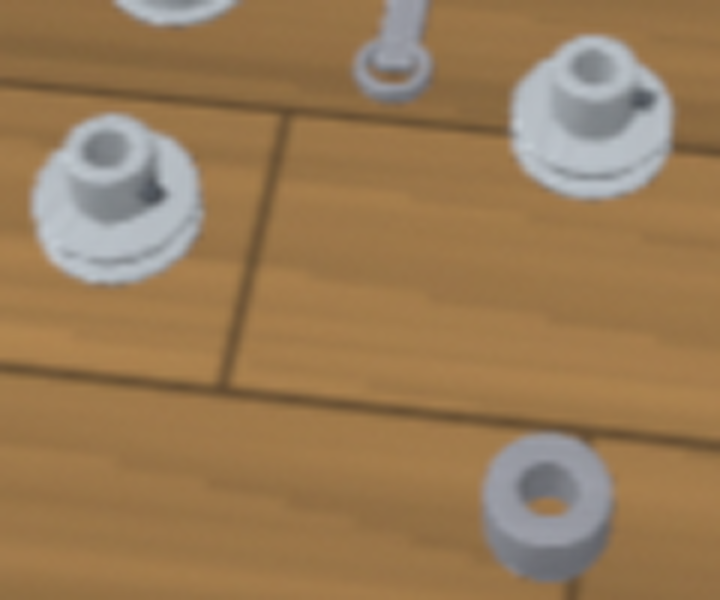

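View pics/c2.png

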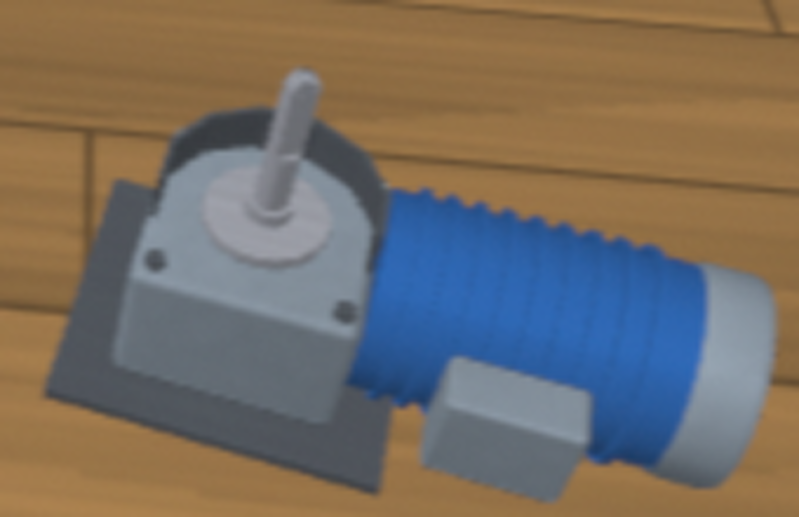

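View pics/c3.png

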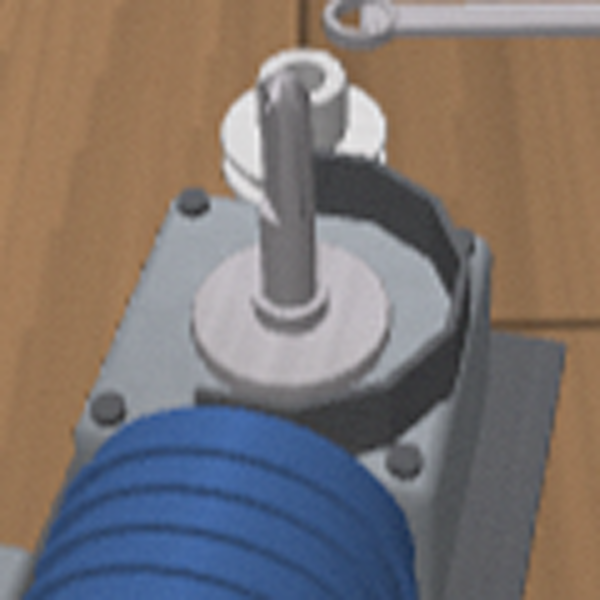

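The pulley farthest from the base is the one at (204,242), at r≈0.637 m. The crop shows hub up, with its dark screw at crop (152,190). Next I'll get the motor yaw and the view move.

```bash
python3 - <<'E'
from h import *
np.set_printoptions(precision=4,suppress=True)
ms=robot.camera_model('scene'); md=robot.camera_model('side')
c=lambda x,y:(300+x/4.7,170+y/4.7)
for z in (0.,0.006):
    a=onz(ms,'scene',*c(45,395),z);b=onz(ms,'scene',*c(378,492),z); v=b-a
    print(a,b,np.linalg.norm(v),np.degrees(np.arctan2(v[1],v[0]))-90)
a=onz(ms,'scene',*c(128,280),.08);b=onz(ms,'scene',*c(355,335),.08); v=b-a
print(np.linalg.norm(v),np.degrees(np.arctan2(v[1],v[0]))-90)
s=robot.get_state();R=s['tcp_rot']
print('to view', 1e3*R.T@(np.array([.516,.093,.30])-s['tool_pos']))
E
```

```text
[0.5729 0.0027 0.    ] [0.6085 0.1572 0.    ] 0.1585199951712185 -12.947992527447681
[0.5773 0.0022 0.006 ] [0.6125 0.1553 0.006 ] 0.1570990610027893 -12.947992527447695
0.10114869238500401 -10.90918933254838
to view [-445.905  -298.7674  -69.0258]
```

{"name": "jog_arm", "arguments": {"increments": "0 -30 -18 -10 0; 0 -65 -38 -30 0; 0 -100 -58 -30 0; 0 -135 -78 -30 0; 0 -170 -99 -30 0; 0 -205 -119 -30 0; 0 -240 -139 -30 0; 0 -275 -159 -30 0; 0 -310 -180 -30 0; 0 -345 -200 -30 0; 0 -380 -220 -30 0; 0 -415 -241 -30 0"}}

```text
t: 1.15
tool_pos: [0.5094, 0.1567, 0.2611]
tcp_rot: [[-0.93, 0.367, -0.0], [0.367, 0.93, 0.0], [0.0, 0.0, -1.0]]
contact_force: [0.6, 0.4, 0.4]
width: 0.0853
```

{"name": "jog_arm", "arguments": {"increments": "0 -35 -20 0 0; 0 -65 -38 0 0; 0 -90 -52 0 0; 0 -97 -56 0 0; 0 -97 -56 0 0; 0 -97 -56 0 0"}}

```text
t: 1.65
tool_pos: [0.5778, 0.071, 0.2609]
tcp_rot: [[-0.93, 0.367, -0.001], [0.367, 0.93, 0.001], [0.002, 0.0, -1.0]]
contact_force: [0.5, 1.1, -0.0]
width: 0.0852
```

```bash
python3 - <<'E'
from h import *
np.set_printoptions(precision=4,suppress=True)
s=robot.get_state(); print(s['t'],s['tool_pos'],s['qpos'],np.abs(s['joint_velocities']).max())
m,_=snap('wrist','w1.png');print(m['eye'],[proj(m,'wrist',p) for p in [(.516,.093,.175),(.516,.093,.096)]])
E
```

```text
1.65 [0.5778 0.071  0.2609] [ 0.7389 22.314  10.0162 77.7782  0.0452 22.2958] 1.6584270043681948
[0.5155 0.0962 0.4041] [(np.float64(253.83321630318693), np.float64(115.65639805693361)), (np.float64(254.7513512290819), np.float64(115.10006693948195))]
```

View pics/w1.png

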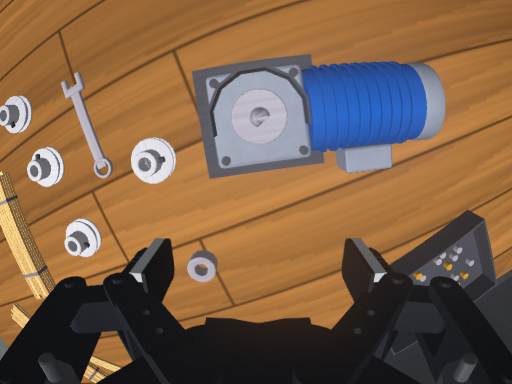

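Wrist view: the shaft is at (260,117) with its D-shape visible, the guard is open downwards in the image, and the target pulley is at (82,239).

```bash
python3 - <<'E'
from h import *
im=cv2.imread('pics/w1.png')
cv2.imwrite('pics/c4.png',cv2.resize(im[85:150,225:300],None,fx=9,fy=9,interpolation=cv2.INTER_CUBIC))
cv2.imwrite('pics/c5.png',cv2.resize(im[40:190,180:330],None,fx=4,fy=4,interpolation=cv2.INTER_CUBIC))
E
```

```text
(no output)
```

View pics/c4.png

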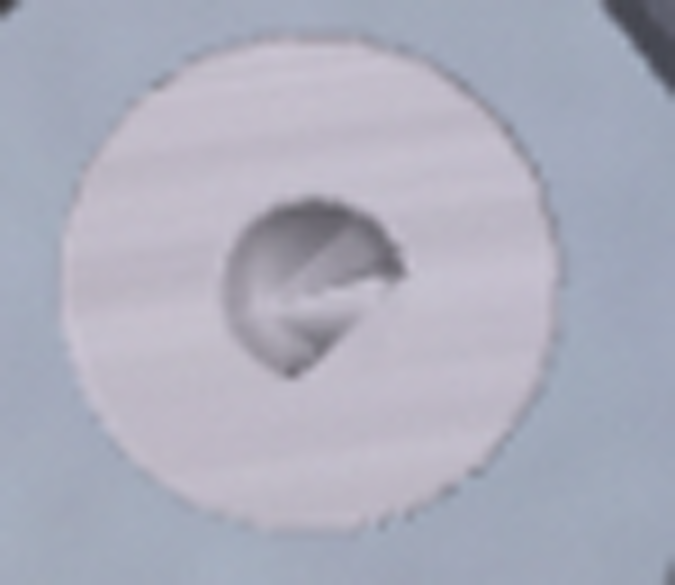

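View pics/c5.png

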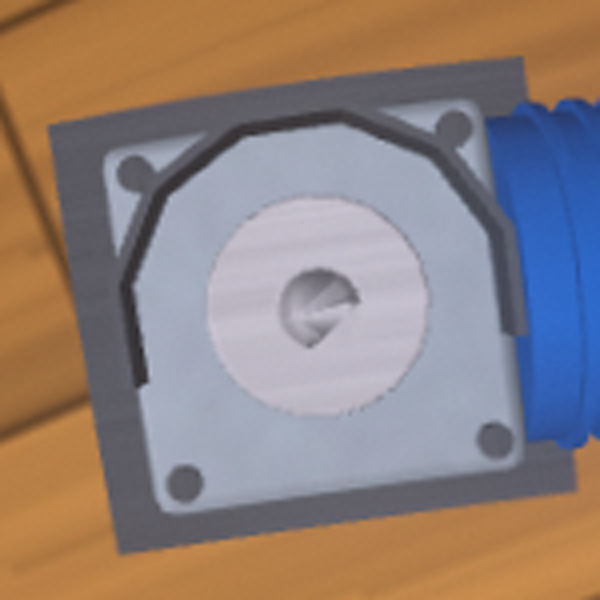

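```bash
python3 - <<'E'
from h import *
np.set_printoptions(precision=4,suppress=True)
m=robot.camera_model('wrist'); n='wrist'
o=.5*(1-1/9)  # pixel-centre correction
c4=lambda x,y:(225+(x+.5)/9-.5,85+(y+.5)/9-.5); c5=lambda x,y:(180+(x+.5)/4-.5,40+(y+.5)/4-.5)
im=cv2.imread('pics/w1.png'); hsv=cv2.cvtColor(im,cv2.COLOR_BGR2HSV)
B=[onz(m,n,*c5(*q),.082) for q in [(137,173),(455,130),(493,440),(186,485)]]
ang=lambda v:np.degrees(np.arctan2(v[1],v[0]))
print('bolt yaw',ang(B[1]-B[0])-90,ang(B[2]-B[3])-90,ang(B[3]-B[0]),ang(B[2]-B[1]),[np.linalg.norm(B[i]-B[i-1]) for i in range(4)],np.mean(B,axis=0))
P=[onz(m,n,*c5(*q),.0) for q in [(48,127),(523,57),(578,490),(118,553)]]
print('plate yaw',ang(P[1]-P[0])-90,ang(P[2]-P[3])-90,ang(P[3]-P[0]),ang(P[2]-P[1]),[np.linalg.norm(P[i]-P[i-1]) for i in range(4)],np.mean(P,axis=0))
for z in (.08,.09): 
  L=[onz(m,n,*c4(*q),z) for q in [(60,283),(562,283),(312,34),(312,530)]]
  print('disc',np.mean(L,axis=0),np.linalg.norm(L[0]-L[1]),np.linalg.norm(L[2]-L[3]))
for z in (.13,.15,.17):
  a=onz(m,n,*c4(405,272),z);b=onz(m,n,*c4(291,379),z); print(z,'chord',np.linalg.norm(a-b),'normal',ang(a-b)-90,'centre',(onz(m,n,*c4(312,283),z)), 'mid',(a+b)/2)
E
```

```text
bolt yaw -13.745882130411687 -12.953811089163352 -13.37472253408176 -13.859500255443507 [np.float64(0.08671492486423779), np.float64(0.08594392109379569), np.float64(0.08553519885166971), np.float64(0.0852207155203371)] [0.5183 0.0974 0.082 ]
plate yaw -13.089227683398889 -13.472253395462147 -13.32319517960167 -13.268639760923508 [np.float64(0.150686071025668), np.float64(0.16258767029843765), np.float64(0.15177341967037905), np.float64(0.1627313797466145)] [0.5182 0.0976 0.    ]
disc [0.5182 0.0975 0.08  ] 0.06033804253219095 0.06030108042614064
disc [0.5181 0.0975 0.09  ] 0.05847781876620346 0.05844199620305565
0.13 chord 0.01597016086324712 normal 22.11219483209095 centre [0.5179 0.0974 0.13  ] mid [0.5233 0.0992 0.13  ]
0.15 chord 0.014805981260347444 normal 22.112194832091106 centre [0.5177 0.0973 0.15  ] mid [0.5227 0.099  0.15  ]
0.17 chord 0.013641801657447737 normal 22.112194832090807 centre [0.5175 0.0973 0.17  ] mid [0.5221 0.0988 0.17  ]
```

{"name": "jog_arm", "arguments": {"increments": "60 20 0 10 0.12; 128 35 1 20 0.24; 128 50 1 30 0.36; 128 60 1.5 40 0.48; 128 66.6 1.5 40 0.6; 128 66.6 1.5 40 0.72; 128 66.6 1.5 40 0.81; 128 66.6 1.5 40 0.81; 128 66.6 1.5 40 0.81; 128 66.6 1.5 40 0.81"}}

```text
t: 2.53
tool_pos: [0.5164, 0.0974, 0.2215]
tcp_rot: [[-0.379, 0.926, 0.0], [0.926, 0.379, 0.0], [0.0, 0.0, -1.0]]
contact_force: [-1.0, 0.2, -0.8]
width: 0.0428
```

```bash
python3 - <<'E'
from h import *
np.set_printoptions(precision=4,suppress=True)
s=robot.get_state(); print(s['t'],s['tool_pos'],s['qpos'],np.abs(s['joint_velocities']).max(),s['width'])
m,im=snap('wrist','w2.png');print(m['eye'],[proj(m,'wrist',p) for p in [(.518,.0975,.175),(.518,.0975,.096),s['tool_pos']]])
cv2.imwrite('pics/c6.png',cv2.resize(im[150:280,170:330,::-1],None,fx=4.5,fy=4.5,interpolation=cv2.INTER_CUBIC))
for n in('scene','side'):
  m,im=snap(n,n+'2.png'); x,y=map(int,proj(m,n,(.518,.0975,.17)))
  cv2.imwrite('pics/%s2c.png'%n,cv2.resize(im[max(0,y-60):y+60,x-70:x+70,::-1],None,fx=5,fy=5,interpolation=cv2.INTER_CUBIC))
E
```

```text
2.5333 [0.5164 0.0974 0.2215] [ 3.7564 15.9875 -4.7772 69.2222  0.0117 71.5032] 0.49051486778571846 0.04277585362224538
[0.4913 0.1605 0.3647] [(np.float64(258.8945294995695), np.float64(215.95935812835717)), (np.float64(258.52202911392646), np.float64(187.18306555800038)), (np.float64(256.4289897553371), np.float64(244.7185824081513))]
```

View pics/w2.png

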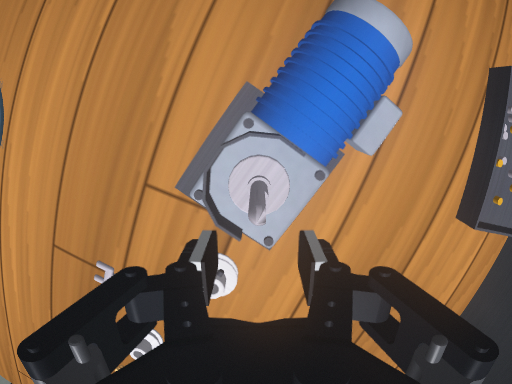

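View pics/scene2c.png

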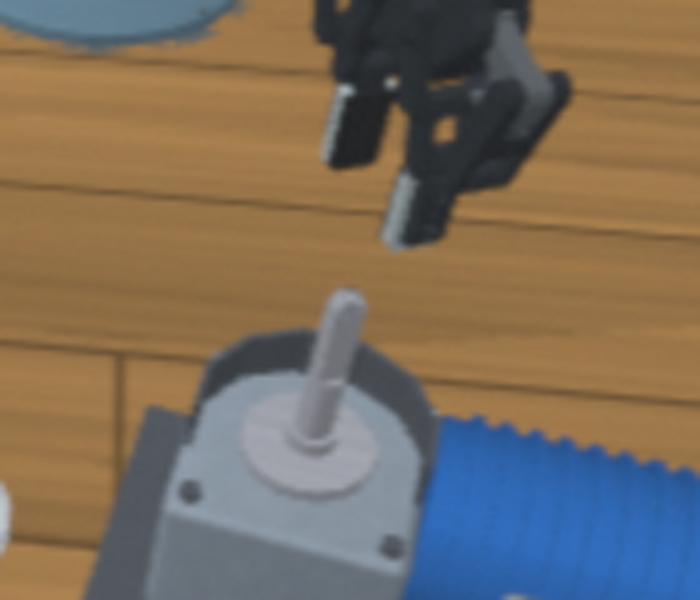

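View pics/side2c.png

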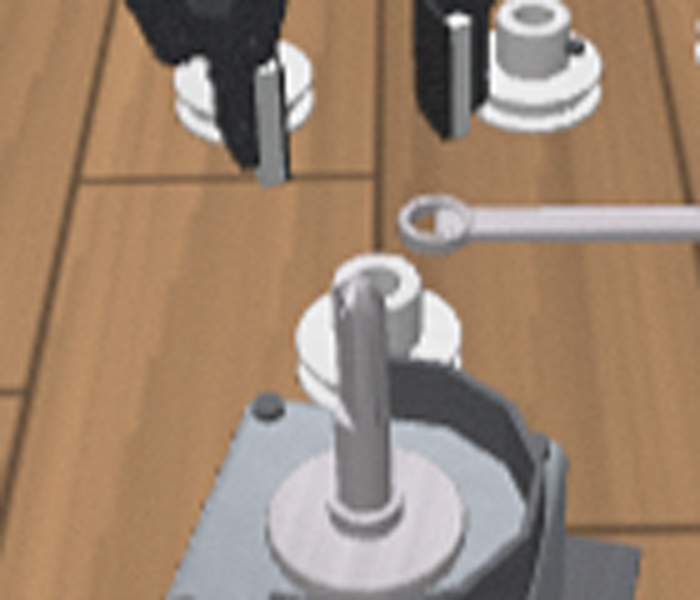

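{"name": "jog_arm", "arguments": {"increments": "128 0 0 30 0; 128 0 0 60 0; 128 -0.5 0 80 0; 128 -0.5 0 87.5 0; 128 -0.5 0 87.5 0; 128 -0.5 0 87.5 0", "squeeze": 40}}

```text
t: 3.18
tool_pos: [0.5173, 0.0961, 0.1343]
tcp_rot: [[-0.376, 0.927, 0.0], [0.927, 0.376, 0.0], [0.0, 0.0, -1.0]]
contact_force: [0.3, 0.9, 0.3]
width: 0.0426
```

{"name": "jog_arm", "arguments": {"increments": "160 0 0 0 0; 190 0 0 0 0; 255 0 0 0 0; 255 0 0 0 0; 255 0 0 0 0; 255 0 0 0 0; 255 0 0 0 0; 255 0 0 0 0"}}

```text
t: 3.85
tool_pos: [0.5166, 0.0955, 0.1353]
tcp_rot: [[-0.376, 0.927, 0.0], [0.927, 0.376, -0.002], [-0.001, -0.001, -1.0]]
contact_force: [-4.3, -3.0, 5.8]
width: 0.0115
```

```bash
python3 - <<'E'
from h import *
np.set_printoptions(precision=4,suppress=True)
s=robot.get_state(); print(s['t'],s['tool_pos'],s['tcp_rot'],s['contact_force'],s['ft_torque'],s['width'])
m,im=snap('wrist','w3.png')
cv2.imwrite('pics/c7.png',cv2.resize(im[130:330,130:390,::-1],None,fx=3,fy=3,interpolation=cv2.INTER_CUBIC))
for n in('scene','side'):
  m,im=snap(n,n+'3.png'); x,y=map(int,proj(m,n,(.518,.0975,.15)))
  cv2.imwrite('pics/%s3c.png'%n,cv2.resize(im[max(0,y-60):y+60,x-70:x+70,::-1],None,fx=5,fy=5,interpolation=cv2.INTER_CUBIC))
E
```

```text
3.85 [0.5166 0.0955 0.1353] [[-0.3756  0.9268  0.    ]
 [ 0.9268  0.3756 -0.0015]
 [-0.0014 -0.0005 -1.    ]] [-4.3006 -2.9928  5.8269] [-0.5003  0.9316  0.0767] 0.011508493356855602
```

View pics/c7.png

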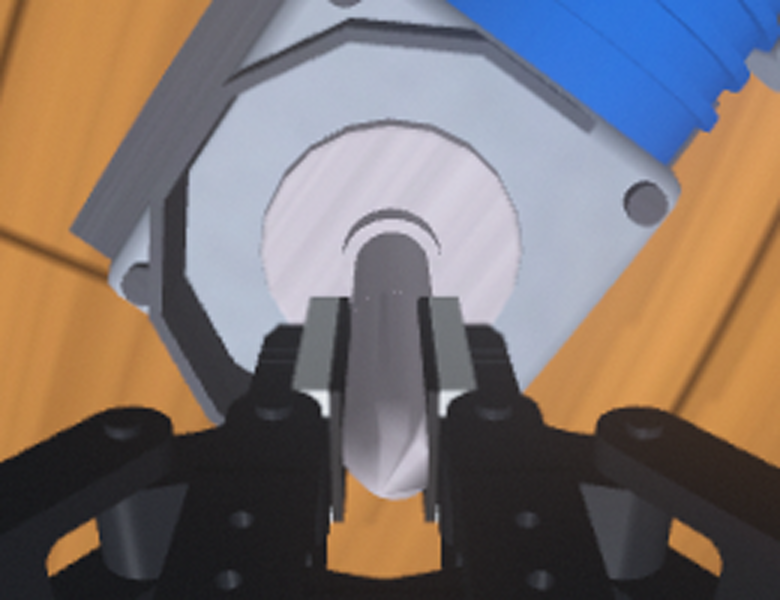

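View pics/side3c.png

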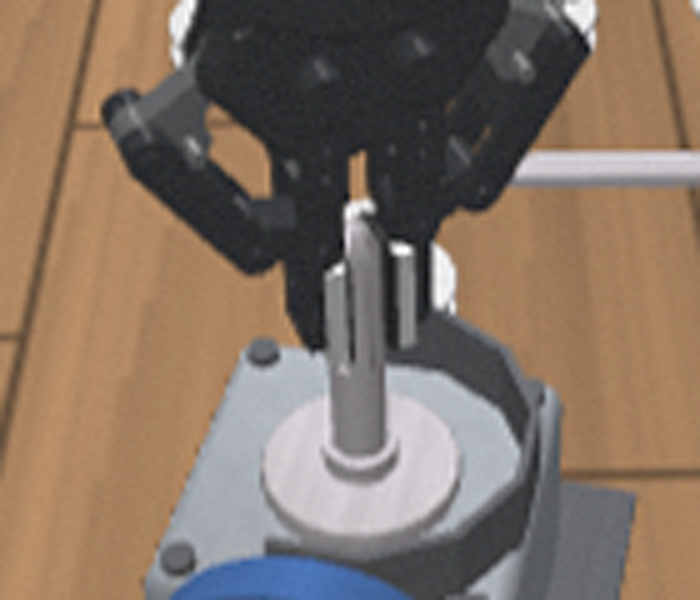

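View pics/scene3c.png

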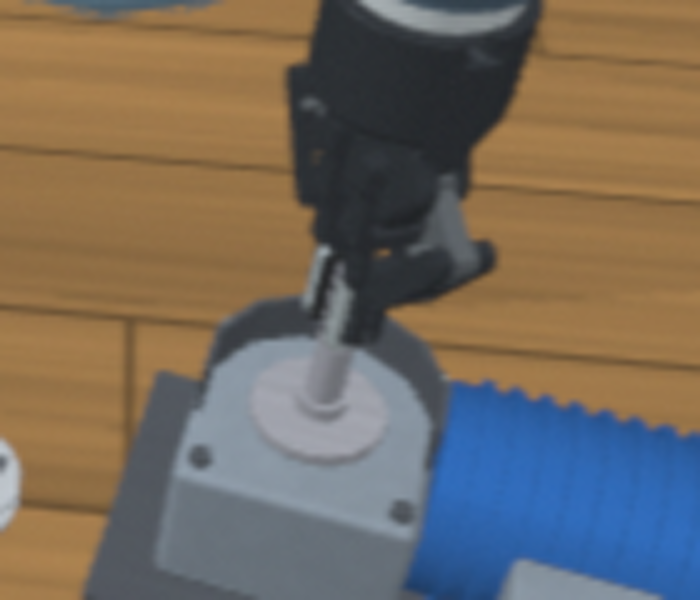

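The pinch is on the flat: 11.5 mm opening, against 16 mm across the round part. Next I'll turn it −35.4° about the shaft axis.

{"name": "jog_arm", "arguments": {"increments": "255 0.2 0 0 0.08; 255 0.35 -0.02 0 0.16; 255 0.5 -0.03 0 0.24; 255 0.65 -0.05 0 0.32; 255 0.85 -0.1 0 0.4; 255 1.0 -0.15 0 0.48; 255 1.15 -0.2 0 0.56; 255 1.3 -0.23 0 0.618; 255 1.3 -0.23 0 0.618; 255 1.3 -0.23 0 0.618; 255 1.3 -0.23 0 0.618"}}

```text
t: 4.92
tool_pos: [0.5164, 0.0964, 0.1353]
tcp_rot: [[0.231, 0.973, 0.001], [0.973, -0.231, -0.002], [-0.001, 0.001, -1.0]]
contact_force: [-3.1, -3.0, 5.5]
width: 0.0118
```

```bash
python3 - <<'E'
from h import *
np.set_printoptions(precision=4,suppress=True)
s=robot.get_state(); R=s['tcp_rot'];print(s['t'],s['tool_pos'],np.degrees(np.arctan2(R[1,1],R[0,1])),s['contact_force'],s['ft_torque'],s['width'],s['qpos'])
m,im=snap('wrist','w4.png')
cv2.imwrite('pics/c8.png',cv2.resize(im[130:330,130:390,::-1],None,fx=3,fy=3,interpolation=cv2.INTER_CUBIC))
E
```

```text
4.9167 [0.5164 0.0964 0.1353] -13.383473492367497 [-3.0592 -2.9858  5.49  ] [-0.4142  0.744  -0.0384] 0.011801593599372589 [  3.7141  18.6924 -14.1985  57.0685  -0.0974 107.0976]
```

View pics/c8.png

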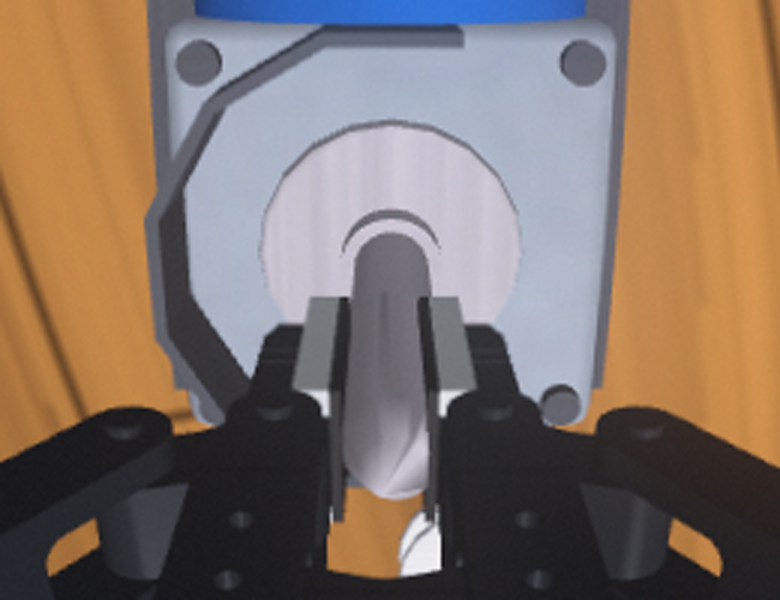

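{"name": "jog_arm", "arguments": {"increments": "200 0 0 0 0; 128 0 0 0 0; 128 0 0 0 0; 128 0 0 0 0; 100 0 0 -30 0; 60 0 0 -65 0; 0 0 0 -100 0; 0 -30 0 -120 0; 0 -60 0 -125 0; 0 -67 0 -125 0; 0 -67 0 -125 0; 0 -67 0 -125 0"}}

```text
t: 5.97
tool_pos: [0.5008, 0.0322, 0.2583]
tcp_rot: [[0.232, 0.973, -0.001], [0.973, -0.232, 0.001], [0.001, -0.001, -1.0]]
contact_force: [-0.1, 0.8, -0.2]
width: 0.0856
```

```bash
python3 - <<'E'
from h import *
np.set_printoptions(precision=4,suppress=True)
s=robot.get_state(); R=s['tcp_rot'];print(s['t'],s['tool_pos'],R,s['qpos'])
m,im=snap('wrist','w5.png'); print(m['eye'],proj(m,'wrist',(.518,.0975,.15)))
cv2.imwrite('pics/c9.png',cv2.resize(im[80:150,220:300,::-1],None,fx=8,fy=8,interpolation=cv2.INTER_CUBIC))
E
```

```text
5.9667 [0.5008 0.0322 0.2583] [[ 0.2318  0.9728 -0.0005]
 [ 0.9728 -0.2318  0.0009]
 [ 0.0008 -0.0007 -1.    ]] [-3.6011 12.7064 -3.6567 73.6703  0.0498 99.7995]
[0.5171 0.0984 0.4015] (np.float64(259.1894809130847), np.float64(113.9301711741168))
```

View pics/w5.png

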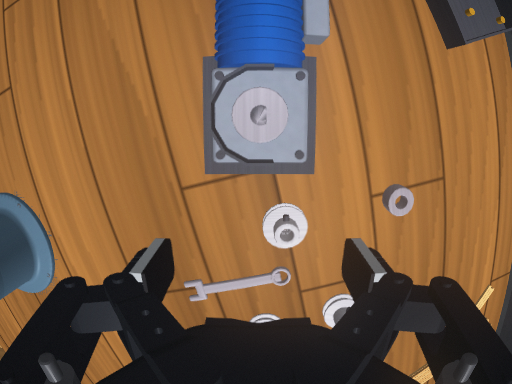

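View pics/c9.png

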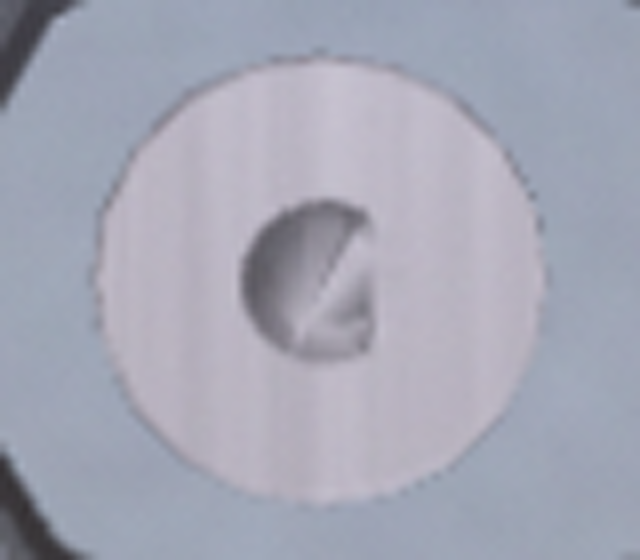

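{"name": "jog_arm", "arguments": {"increments": "0 -20 10 0 0; 0 -55 27 0 0; 0 -90 43 0 0; 0 -125 60 10 0; 0 -160 77 20 0; 0 -195 94 30 0; 0 -230 111 40 0; 0 -265 128 50 0; 0 -295 142 60 0; 0 -310 150 60 0; 0 -310 150 60 0; 0 -310 150 60 0"}}

```text
t: 7.02
tool_pos: [0.5755, -0.3036, 0.197]
tcp_rot: [[0.231, 0.973, -0.002], [0.973, -0.231, 0.002], [0.002, -0.002, -1.0]]
contact_force: [0.3, 0.4, 0.4]
width: 0.0857
```

```bash
python3 - <<'E'
from h import *
np.set_printoptions(precision=4,suppress=True)
s=robot.get_state(); R=s['tcp_rot'];print(s['t'],s['tool_pos'],R,s['qpos'])
m,im=snap('wrist','w6.png'); print(m['eye'],proj(m,'wrist',(.59,-.2386,.018)))
E
```

```text
7.0167 [ 0.5755 -0.3036  0.197 ] [[ 0.2309  0.973  -0.0018]
 [ 0.973  -0.2309  0.0022]
 [ 0.0017 -0.0022 -1.    ]] [-33.4197  31.5152  15.1418  73.7802   0.0484  69.9316]
[ 0.592  -0.2376  0.3403] (np.float64(256.81873386047806), np.float64(114.82584572236202))
```

View pics/w6.png

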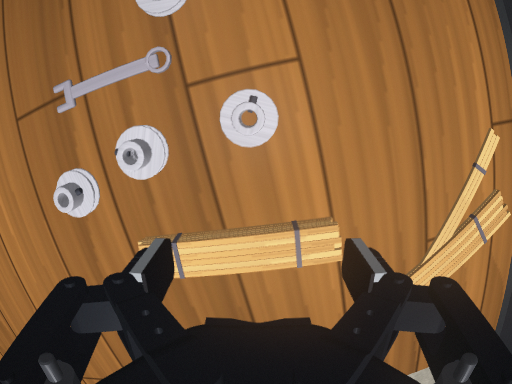

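```bash
python3 - <<'E'
from h import *
np.set_printoptions(precision=4,suppress=True)
m=robot.camera_model('wrist');n='wrist'
im=cv2.imread('pics/w6.png'); x0,y0=210,80
c=im[y0:y0+80,x0:x0+80]; cv2.imwrite('pics/c10.png',cv2.resize(c,None,fx=8,fy=8,interpolation=cv2.INTER_CUBIC))
hsv=cv2.cvtColor(c,cv2.COLOR_BGR2HSV)
w=((hsv[...,1]<60)).astype(np.uint8)
cs,_=cv2.findContours(w,cv2.RETR_EXTERNAL,cv2.CHAIN_APPROX_NONE); k=max(cs,key=cv2.contourArea)
e=cv2.fitEllipse(k); print('rim ellipse',e)
u,v=e[0][0]+x0,e[0][1]+y0
for z in (.009,.018): 
  p=onz(m,n,u,v,z); q=[onz(m,n,u+d*e[1][0]/2,v,z) for d in(-1,1)]; print(z,p,np.linalg.norm(q[0]-q[1]))
d=((hsv[...,2]<90)).astype(np.uint8); nn,l,st,ce=cv2.connectedComponentsWithStats(d)
for i in range(1,nn):
  if st[i,4]>10: print(st[i],ce[i]+[x0,y0]); 
# bore hole (wood)
h=cv2.findContours(((hsv[...,1]>80)&(np.hypot(*(np.mgrid[0:80,0:80]-np.array(e[0])[::-1,None,None]))<15)).astype(np.uint8),cv2.RETR_EXTERNAL,cv2.CHAIN_APPROX_NONE)[0]
for q in h: print('hole',cv2.minEnclosingCircle(q))
# shaft from w5
E
```

```text
rim ellipse ((38.57855987548828, 37.655120849609375), (57.443763732910156, 57.79990005493164), 92.0477294921875)
0.009 [ 0.5804 -0.2388  0.009 ] 0.06371644098929823
0.018 [ 0.5807 -0.2388  0.018 ] 0.06198927369245085
[39 16  5  6 16] [250.875  98.375]
hole ((38.72222137451172, 37.61111068725586), 7.7321085929870605)
```

View pics/c10.png

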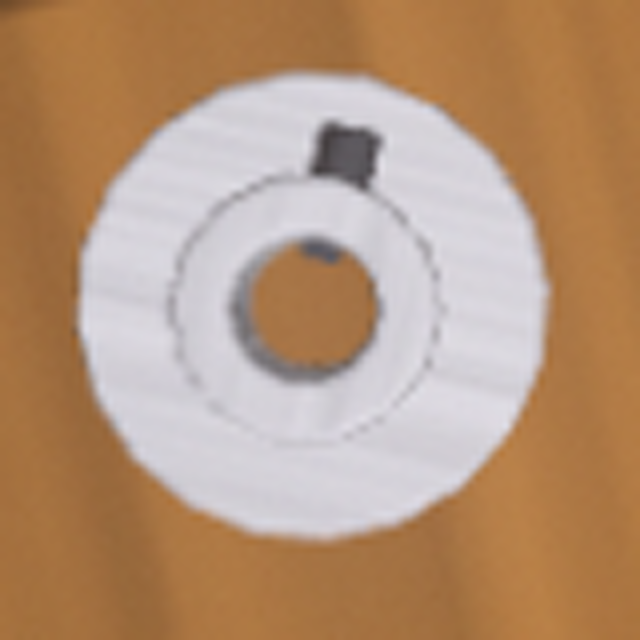

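```bash
python3 - <<'E'
from h import *
np.set_printoptions(precision=4,suppress=True)
m=robot.camera_model('wrist');n='wrist'
c=lambda x,y:(210+(x+.5)/8-.5,80+(y+.5)/8-.5)
h=onz(m,n,*c(306,308),.044); print('hub',h,np.linalg.norm(onz(m,n,*c(170,308),.044)-onz(m,n,*c(441,308),.044)))
s=onz(m,n,*c(347,152),.033); t=onz(m,n,*c(320,247),.031)
P=np.array([.5806,-.2388])
for q in (s,t): v=q[:2]-P; print(q,np.linalg.norm(v),np.degrees(np.arctan2(v[1],v[0])))
v=s-t;print(np.degrees(np.arctan2(v[1],v[0])))
print('other pulleys', [ (p,np.hypot(*p[:2])) for p in [onz(m,n,141,152,.018),onz(m,n,77,193,.018)]])
st=robot.get_state()
print(st['tool_pos'], st['t'])
E
python3 - <<'E'
# shaft axis from w5 using stored eye pose via forward relation: compare
import numpy as np
E
```

```text
hub [ 0.5808 -0.2388  0.044 ] 0.033557970616748346
[ 0.5902 -0.2205  0.033 ] 0.020682561837140116 62.464261446903926
[ 0.5839 -0.2316  0.031 ] 0.007920759231707611 65.34017745730075
60.68200929771742
other pulleys [(array([ 0.4515, -0.2443,  0.018 ]), np.float64(0.5133320943093888)), (array([ 0.3439, -0.2691,  0.018 ]), np.float64(0.4367137564344988))]
[ 0.5755 -0.3028  0.1977] 7.0667
```

{"name": "jog_arm", "arguments": {"increments": "0 10 -2 0 -0.121; 0 25 -4 10 -0.242; 0 40 -6 20 -0.363; 0 55 -8 30 -0.484; 0 63.9 -9.8 40 -0.605; 0 63.9 -9.8 40 -0.726; 0 63.9 -9.8 40 -0.847; 0 63.9 -9.8 40 -0.968; 0 63.9 -9.8 40 -1.089; 0 63.9 -9.8 40 -1.21; 0 63.9 -9.8 40 -1.331; 0 63.9 -9.8 40 -1.45"}}

```text
t: 8.07
tool_pos: [0.5806, -0.2373, 0.1593]
tcp_rot: [[-0.941, 0.338, 0.0], [0.338, 0.941, 0.001], [-0.0, 0.001, -1.0]]
contact_force: [1.3, 0.4, 0.1]
width: 0.0858
```

{"name": "jog_arm", "arguments": {"increments": "0 0 0 0 -0.121; 0 0 0 0 -0.242; 0 0 0 0 -0.363; 0 0 0 0 -0.484; 0 0 0 0 -0.605; 0 0 0 0 -0.726; 0 0 0 10 -0.847; 0 0 0 20 -0.968; 0 0 0 30 -1.089; 0 0 0 40 -1.21; 0 0 0 47 -1.331; 0 0 0 47 -1.444"}}

```text
t: 9.07
tool_pos: [0.5795, -0.2367, 0.1104]
tcp_rot: [[-0.455, -0.891, -0.002], [-0.891, 0.455, 0.002], [-0.001, 0.003, -1.0]]
contact_force: [0.6, 0.1, -0.7]
width: 0.0852
```

```bash
python3 - <<'E'
from h import *
np.set_printoptions(precision=4,suppress=True)
s=robot.get_state(); R=s['tcp_rot'];print(s['t'],s['tool_pos'],R,np.degrees(np.arctan2(R[1,0],R[0,0])),s['qpos'])
print('to go mm',1e3*R.T@(np.array([.5807,-.2388,.022])-s['tool_pos']))
m,im=snap('wrist','w7.png'); print(m['eye'],proj(m,'wrist',(.5807,-.2388,.044)))
E
```

```text
9.0667 [ 0.5795 -0.2367  0.1104] [[-0.4546 -0.8907 -0.0025]
 [-0.8907  0.4546  0.002 ]
 [-0.0007  0.0031 -1.    ]] -117.03964555927274 [-28.0419  30.8464   0.9782  60.312    0.0358 -91.0023]
to go mm [ 1.3586 -2.3025 88.3962]
[ 0.5496 -0.2971  0.2535] (np.float64(254.91167525047777), np.float64(203.44983650315245))
```

View pics/w7.png

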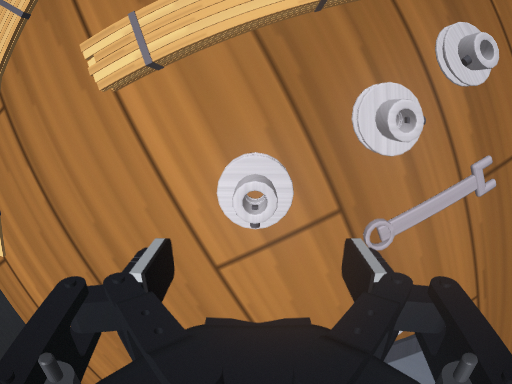

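{"name": "jog_arm", "arguments": {"increments": "0 1 -1.5 20 0; 0 1 -2 40 -0.006; 0 1 -2 50 -0.006; 0 1 -2 50 -0.006; 0 1 -2 50 -0.006; 0 1 -2 50 -0.006", "squeeze": 50}}

```text
t: 9.62
tool_pos: [0.5825, -0.2413, 0.063]
tcp_rot: [[-0.457, -0.889, 0.001], [-0.889, 0.457, -0.0], [-0.0, -0.001, -1.0]]
contact_force: [-0.9, 0.4, 0.8]
width: 0.0854
```

```bash
python3 - <<'E'
from h import *
np.set_printoptions(precision=4,suppress=True)
s=robot.get_state(); R=s['tcp_rot'];print(s['t'],s['tool_pos'],R,np.degrees(np.arctan2(R[1,0],R[0,0])),s['qpos'])
print('to go mm',1e3*R.T@(np.array([.5807,-.2388,.021])-s['tool_pos']))
m,im=snap('wrist','w8.png'); print(m['eye'],proj(m,'wrist',(.5807,-.2388,.044)))
cv2.imwrite('pics/c11.png',cv2.resize(im[150:350,130:390,::-1],None,fx=3,fy=3,interpolation=cv2.INTER_CUBIC))
E
```

```text
9.6167 [ 0.5825 -0.2413  0.063 ] [[-0.457  -0.8895  0.0013]
 [-0.8895  0.457  -0.0005]
 [-0.0002 -0.0014 -1.    ]] -117.19105817239347 [-28.2733  33.1962  -2.4675  54.256    0.0108 -91.0823]
to go mm [-1.4412  2.8121 41.975 ]
[ 0.5519 -0.3013  0.2062] (np.float64(262.8467461320479), np.float64(231.96744323994344))
```

View pics/c11.png

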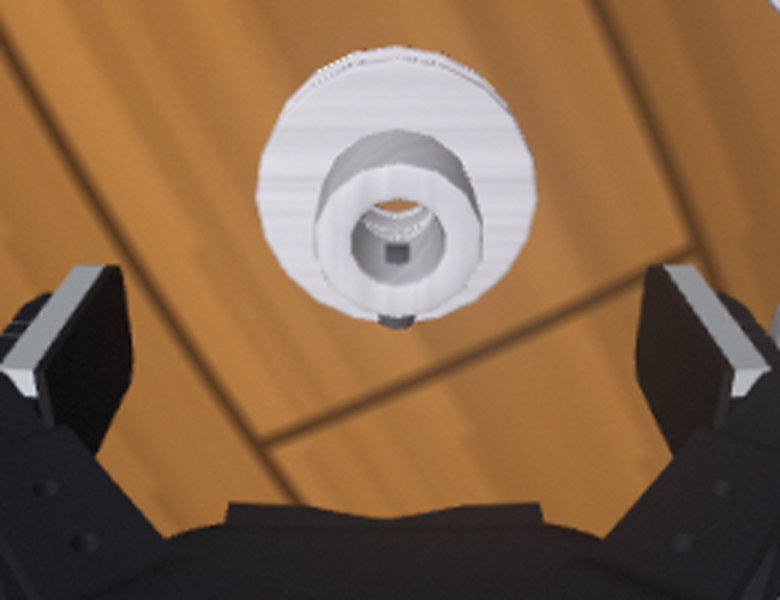

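```bash
python3 - <<'E'
from h import *
np.set_printoptions(precision=4,suppress=True)
s=robot.get_state(); R=s['tcp_rot']; m=robot.camera_model('wrist')
c=lambda x,y:(130+(x+.5)/3-.5,150+(y+.5)/3-.5)
L=[onz(m,'wrist',*c(*q),.044) for q in [(314,237),(483,237),(398,164),(398,317)]]
print(np.linalg.norm(L[0]-L[1]),np.linalg.norm(L[2]-L[3]),L[0]/2+L[1]/2,L[2]/2+L[3]/2)
p=(L[2]+L[3])/2; p[:2]=[(L[0][0]+L[1][0]+0)/2,(L[0][1]+L[1][1])/2]
x=R[:,0]
for q in(L[0]/2+L[1]/2,L[2]/2+L[3]/2): print(1e3*R.T@(q-s['tool_pos']))
E
```

```text
0.033303577050059596 0.032793204047635506 [ 0.5803 -0.241   0.044 ] [ 0.5809 -0.2399  0.044 ]
[ 0.5324  2.615  19.2461]
[-0.7321  2.5061 19.2465]
```

{"name": "jog_arm", "arguments": {"increments": "0 -1 2.7 5 0; 0 -1 2.7 20 0; 0 -1 2.7 35 0; 0 -1 2.7 42 0; 0 -1 2.7 42 0; 60 -1 2.7 42 0; 100 -1 2.7 42 0; 130 -1 2.7 42 0; 255 -1 2.7 42 0; 255 -1 2.7 42 0; 255 -1 2.7 42 0; 255 -1 2.7 42 0"}}

```text
t: 10.67
tool_pos: [0.5807, -0.2399, 0.0208]
tcp_rot: [[-0.457, -0.889, 0.002], [-0.889, 0.457, -0.001], [-0.0, -0.002, -1.0]]
contact_force: [-0.4, -0.2, 5.5]
width: 0.0318
```

{"name": "jog_arm", "arguments": {"increments": "255 0 0 0 0; 255 0 0 0 0"}}

```text
t: 10.83
tool_pos: [0.5807, -0.2399, 0.0208]
tcp_rot: [[-0.457, -0.889, 0.002], [-0.889, 0.457, -0.001], [-0.0, -0.002, -1.0]]
contact_force: [-0.3, 1.0, 6.3]
width: 0.0315
```

```bash
python3 - <<'E'
from h import *
np.set_printoptions(precision=4,suppress=True)
s=robot.get_state(); R=s['tcp_rot'];print(s['t'],s['tool_pos'],R,np.degrees(np.arctan2(R[1,0],R[0,0])),s['width'],s['contact_force'])
m,im=snap('wrist','w9.png'); print(m['eye'])
cv2.imwrite('pics/c12.png',cv2.resize(im[150:350,130:390,::-1],None,fx=3,fy=3,interpolation=cv2.INTER_CUBIC))
for n in('scene','side'):
  m,im=snap(n,n+'9.png'); x,y=map(int,proj(m,n,(.58,-.239,.03)))
  cv2.imwrite('pics/%s9c.png'%n,cv2.resize(im[max(0,y-60):y+60,x-70:x+70,::-1],None,fx=5,fy=5,interpolation=cv2.INTER_CUBIC))
E
```

```text
10.8333 [ 0.5807 -0.2399  0.0208] [[-0.457  -0.8895  0.0018]
 [-0.8895  0.457  -0.0009]
 [-0.0001 -0.002  -1.    ]] -117.1920400320425 0.03147281809978293 [-0.3176  1.0082  6.3299]
[ 0.55   -0.2998  0.164 ]
```

View pics/c12.png

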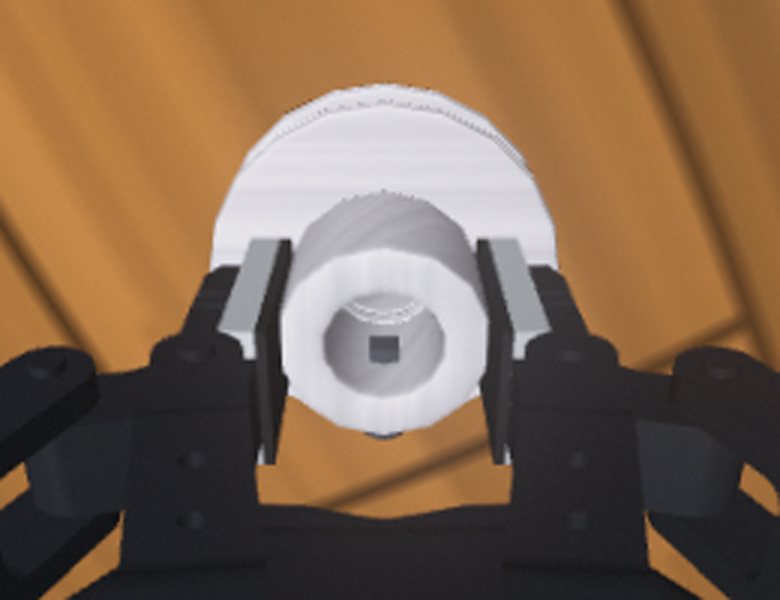

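View pics/scene9c.png

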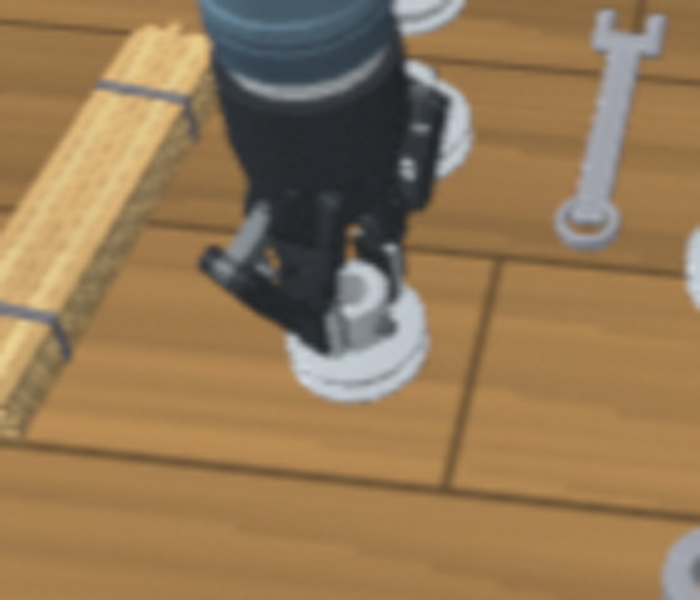

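View pics/side9c.png

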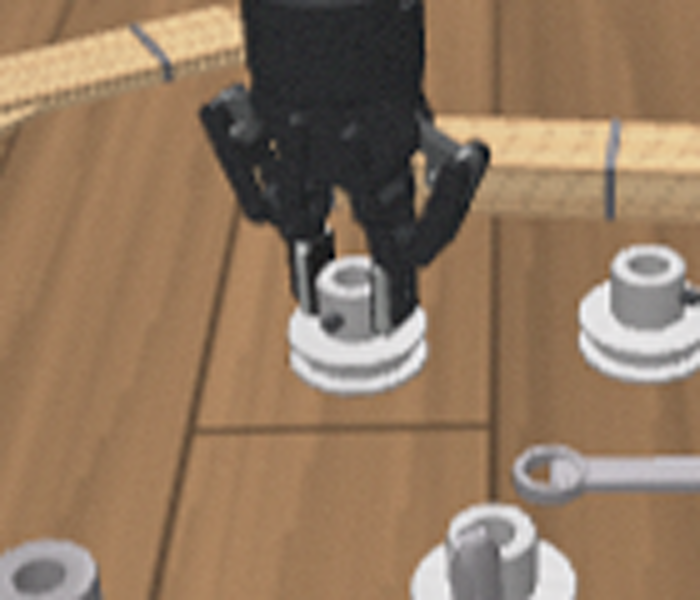

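```bash
python3 - <<'E'
from h import *
np.set_printoptions(precision=4,suppress=True)
s=robot.get_state(); R=s['tcp_rot']; m=robot.camera_model('wrist')
E=R.T@(m['eye']-s['tool_pos']); O=R.T@m['orientation']; print(E,O)
def mod(p,R):
    k=dict(m); k['eye']=np.array(p)+R@E; k['orientation']=R@O; return k
R5=np.array([[.2318,.9728,-.0005],[.9728,-.2318,.0009],[.0008,-.0007,-1]])
m5=mod([.5008,.0322,.2583],R5); print(m5['eye'])
for z in (.08,.09): print('disc w5',onz(m5,'wrist',220+322.5/8-.5,80+281.5/8-.5,z))
a1=np.arctan2(.367,-.9302);R1=np.array([[-.930,.367,-.001],[.367,.930,.001],[.002,0,-1]])
m1=mod([.5778,.071,.2609],R1);print(m1['eye'],onz(m1,'wrist',225+312.5/9-.5,85+283.5/9-.5,.085))
c=lambda x,y:(130+(x+.5)/3-.5,150+(y+.5)/3-.5)
L=[onz(m,'wrist',*c(*q),.044) for q in [(283,341),(489,341),(385,247),(385,434)]]
print(np.linalg.norm(L[0]-L[1]),np.linalg.norm(L[2]-L[3]))
for q in(L[0]/2+L[1]/2,L[2]/2+L[3]/2): print(q,1e3*R.T@(q-s['tool_pos']))
E
```

```text
[ 0.0673 -0.0004 -0.1431] [[-0.0004 -0.9634 -0.2682]
 [ 1.     -0.0005  0.0005]
 [-0.0006 -0.2682  0.9634]]
[0.5161 0.0976 0.4015]
disc w5 [0.518  0.0953 0.08  ]
disc w5 [0.5179 0.0954 0.09  ]
[0.5152 0.0952 0.4042] [0.5188 0.0961 0.085 ]
0.031554708959049604 0.033108430786901906
[ 0.5803 -0.2404  0.044 ] [  0.6031   0.0293 -23.1367]
[ 0.5808 -0.2398  0.044 ] [ -0.1107  -0.1245 -23.1363]
```

{"name": "jog_arm", "arguments": {"increments": "255 0 0 -10 0; 255 0 0 -40 0; 255 -15 12 -75 0.1; 255 -40 31 -110 0.21; 255 -68 53 -145 0.33; 255 -96 74 -175 0.45; 255 -125 97 -204 0.57; 255 -153 118 -204 0.69; 255 -180 139 -204 0.81; 255 -206 159 -204 0.93; 255 -225 174 -204 1.05; 255 -235 182 -204 1.17"}}

```text
t: 11.98
tool_pos: [0.5234, 0.0562, 0.2239]
tcp_rot: [[-0.997, 0.076, -0.002], [0.076, 0.997, 0.002], [0.002, 0.002, -1.0]]
contact_force: [0.4, -0.1, -1.9]
width: 0.0315
```

{"name": "jog_arm", "arguments": {"increments": "255 0 0 0 0.1; 255 0 0 0 0.159; 255 0 0 0 0.159; 255 0 0 0 0.159; 255 0 0 0 0.159"}}

```text
t: 12.4
tool_pos: [0.5251, 0.0525, 0.2237]
tcp_rot: [[-0.973, 0.229, -0.001], [0.229, 0.973, 0.0], [0.001, -0.0, -1.0]]
contact_force: [0.5, 0.1, -1.7]
width: 0.0316
```

```bash
python3 - <<'E'
from h import *
np.set_printoptions(precision=4,suppress=True)
P=[];
for n in('wrist','scene','side'):
  s=robot.get_state(); P.append(s['tool_pos']); m,im=snap(n,n+'10.png')
R=s['tcp_rot'];print(s['t'],P,np.degrees(np.arctan2(R[1,0],R[0,0])),s['width'],s['contact_force'],s['qpos'])
print('to go',1e3*R.T@(np.array([.5182,.0965,.222])-np.mean(P,axis=0)))
E
```

```text
12.5 [array([0.5251, 0.0525, 0.2237]), array([0.5252, 0.0525, 0.2237]), array([0.5252, 0.0524, 0.2237])] 166.71174970134496 0.031383821691681704 [-0.3691  0.5084 -3.0044] [-1.1889 16.2475 -4.1027 69.6728  0.0067 12.0993]
to go [16.8954 41.2294  1.6791]
```

View pics/wrist10.png

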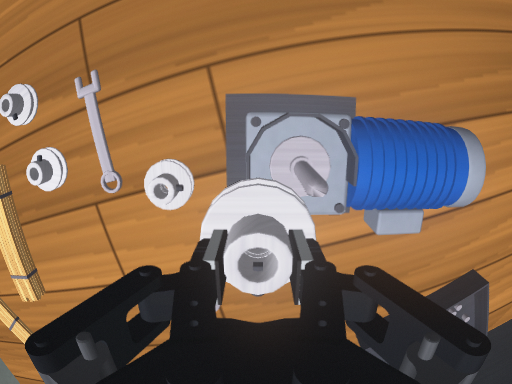

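View pics/side10.png

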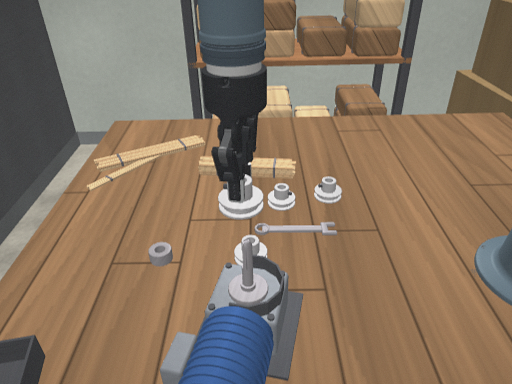

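```bash
python3 - <<'E'
from h import *
im=cv2.imread('pics/wrist10.png')
cv2.imwrite('pics/c13.png',cv2.resize(im[120:310,200:360],None,fx=4.5,fy=4.5,interpolation=cv2.INTER_CUBIC)[:800])
cv2.imwrite('pics/c14.png',cv2.resize(im[130:205,260:345],None,fx=8,fy=8,interpolation=cv2.INTER_CUBIC))
E
```

```text
(no output)
```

View pics/c14.png

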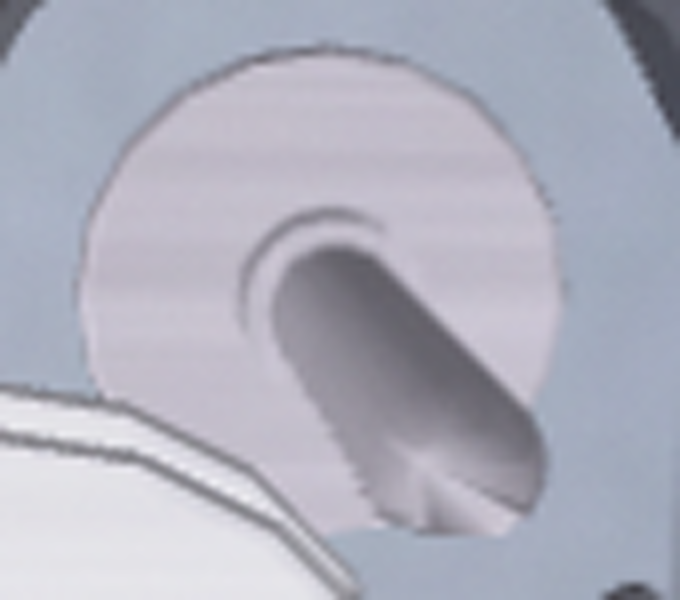

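View pics/c13.png

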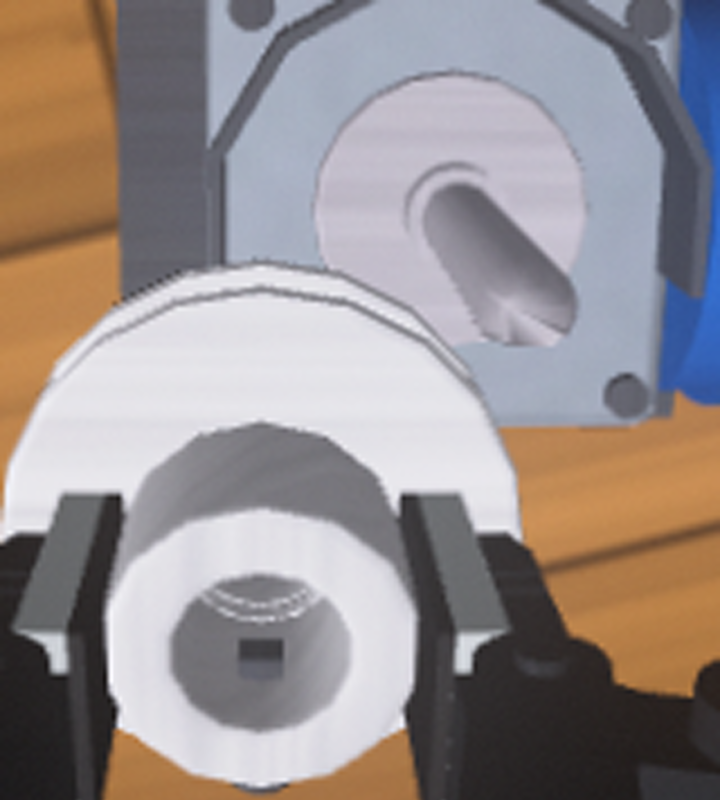

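```bash
python3 - <<'E'
from h import *
from scipy.optimize import least_squares
np.set_printoptions(precision=4,suppress=True)
s=robot.get_state(); R=s['tcp_rot']; m=robot.camera_model('wrist');print(m['eye'],s['tool_pos'])
c=lambda x,y:(260+(x+.5)/8-.5,130+(y+.5)/8-.5)
for z in(.08,.085):
  W=np.array([onz(m,'wrist',*c(*q),z)[:2] for q in [(82,290),(100,205),(160,118),(240,65),(321,45),(420,68),(500,128),(545,205),(562,290),(545,375)]])
  r=least_squares(lambda k:np.hypot(*(W-k[:2]).T)-k[2],[.518,.097,.03]); print(z,r.x,np.abs(r.fun).max(),1e3*R.T@(np.r_[r.x[:2],.222]-s['tool_pos']))
c=lambda x,y:(200+(x+.5)/4.5-.5,120+(y+.5)/4.5-.5)
z=.2237-.0208+.044
L=[onz(m,'wrist',*c(*q),z) for q in [(107,635),(417,635),(262,508),(262,786)]]
print(np.linalg.norm(L[0]-L[1]),np.linalg.norm(L[2]-L[3]))
for q in(L[0]/2+L[1]/2,L[2]/2+L[3]/2): print(q,1e3*R.T@(q-s['tool_pos']))
E
```

```text
[0.4599 0.0683 0.3669] [0.5253 0.0525 0.2237]
0.08 [0.5197 0.0975 0.03  ] 0.0005375457502299862 [15.7762 42.5528  1.7044]
0.085 [0.5187 0.097  0.0295] 0.0005281777868493057 [16.6738 41.8186  1.7047]
0.03150729948867047 0.03279681024740742
[0.5234 0.0535 0.2469] [  2.1231   0.5736 -23.2027]
[0.5255 0.053  0.2469] [ -0.0659   0.5715 -23.2036]
```

{"name": "jog_arm", "arguments": {"increments": "255 6 15 0 0; 255 12 32 0 0; 255 16.5 41.5 0 0; 255 16.5 41.5 10 0; 255 16.5 41.5 20 0; 255 16.5 41.5 20 0; 255 16.5 41.5 20 0; 255 16.5 41.5 20 0"}}

```text
t: 13.22
tool_pos: [0.5187, 0.0963, 0.2035]
tcp_rot: [[-0.973, 0.231, -0.001], [0.231, 0.973, -0.0], [0.001, -0.0, -1.0]]
contact_force: [-0.7, -0.3, -2.5]
width: 0.0317
```

```bash
python3 - <<'E'
from h import *
np.set_printoptions(precision=4,suppress=True)
s=robot.get_state(); R=s['tcp_rot'];print(s['t'],s['tool_pos'],np.degrees(np.arctan2(R[1,0],R[0,0])),R[2],s['contact_force'])
for n in('scene','side','wrist'):
  m,im=snap(n,n+'11.png'); x,y=map(int,proj(m,n,(.518,.0975,.17)))
  print(n,x,y)
  cv2.imwrite('pics/%s11c.png'%n,cv2.resize(im[max(0,y-50):y+50,x-60:x+60,::-1],None,fx=6,fy=6,interpolation=cv2.INTER_CUBIC))
E
```

```text
13.2167 [0.5187 0.0963 0.2035] 166.64758179877927 [ 0.0008 -0.0004 -1.    ] [-0.7374 -0.3326 -2.4797]
scene 365 187
side 245 244
wrist 258 218
```

View pics/scene11c.png

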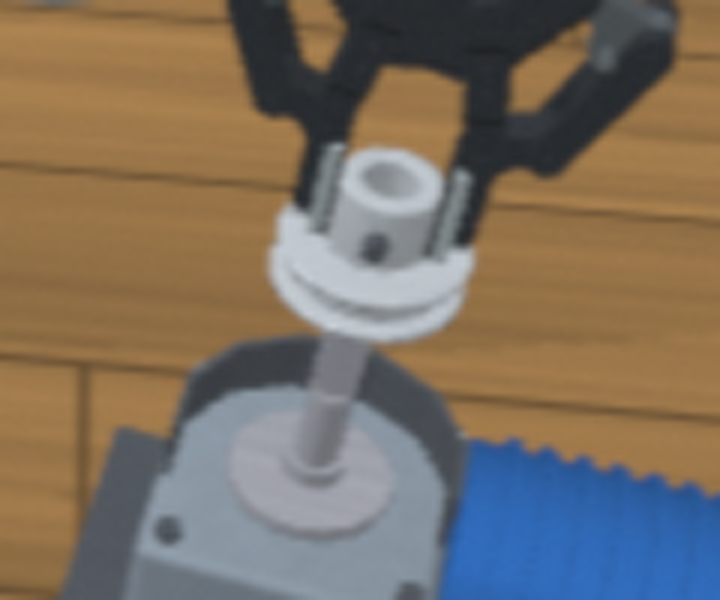

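View pics/side11c.png

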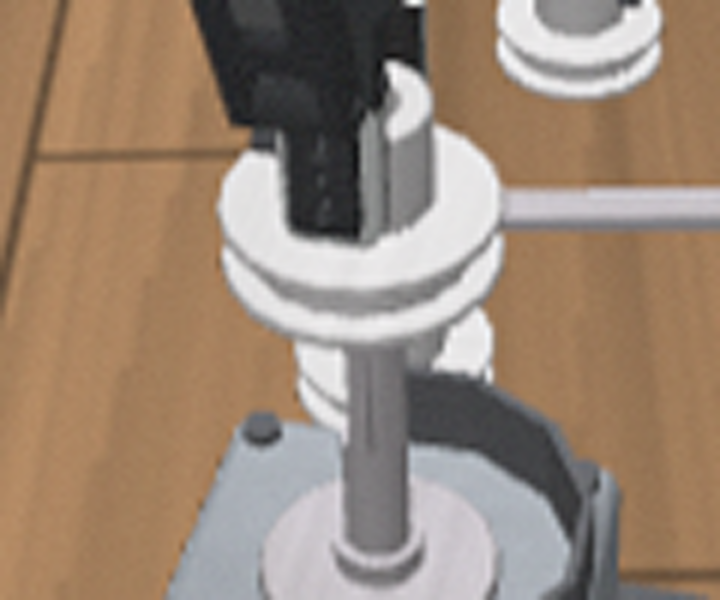

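View pics/wrist11c.png

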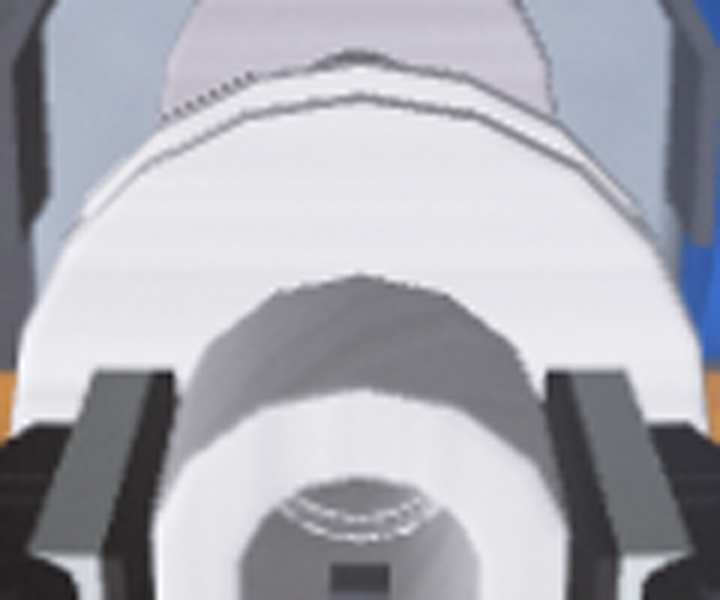

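```bash
python3 - <<'E'
from h import *
np.set_printoptions(precision=2,suppress=True)
T=robot.get_state()['tool_pos']; zb=T[2]-.0208
A=np.array([.5182,.0965])
for n,x0,y0 in (('scene',365-60,187-50),('side',245-60,244-50)):
  m=robot.camera_model(n)
  f=lambda x,y:np.round([(x+60-m and 0) for _ in []],2)
  P=lambda xy,z:(np.array(proj(m,n,(*xy,z)))-[x0,y0]+.5)*6-.5   # crop px
  print(n,'shaft pred z.1,.13,.16',P(A,.1),P(A,.13),P(A,.16))
  for nm,r,z in (('hubtop',.017,zb+.044),('rimtop',.032,zb+.018),('rimbot',.032,zb)):
    C=np.array([P(T[:2]+r*np.array([np.cos(t),np.sin(t)]),z) for t in np.linspace(0,2*np.pi,200)])
    print(nm,'L',C[:,0].min(),'R',C[:,0].max(),'mid',(C[:,0].min()+C[:,0].max())/2,'top',C[:,1].min(),'bot',C[:,1].max())
  print('px/mm x',P(A+[.001,0],.16)-P(A,.16),'y',P(A+[0,.001],.16)-P(A,.16))
  im=cv2.imread('pics/%s11.png'%n)
  g=cv2.cvtColor(cv2.resize(im[y0:y0+100,x0:x0+120],None,fx=6,fy=6,interpolation=cv2.INTER_CUBIC),cv2.COLOR_BGR2GRAY)
  print(g.shape)
  cv2.imwrite('pics/g_%s.png'%n,cv2.resize(im[y0:y0+100,x0:x0+120],None,fx=6,fy=6,interpolation=cv2.INTER_CUBIC))
  for y in ((345,370,390,410,430,450) if n=='scene' else (360,400,440,480,510)):
    px=P(A,.13)[0]; row=g[y].astype(float); d=np.diff(cv2.GaussianBlur(row[None],(9,1),2)[0]); lo=int(px)-60; seg=d[lo:lo+120]
    print(y,'edges',sorted(lo+np.argsort(-np.abs(seg))[:12]))
E
```

```text
scene shaft pred z.1,.13,.16 [320.43 444.36] [336.69 386.7 ] [353.88 325.74]
hubtop L 342.49386193385976 R 451.1684981654446 mid 396.8311800496522 top 143.59611168617676 bot 212.3325354681897
rimtop L 280.6845739414854 R 479.7787244023176 mid 380.2316491719015 top 174.9285044085263 bot 305.01102753056455
rimbot L 271.16244949927045 R 466.5945539743242 mid 368.8785017367973 top 214.83158628528145 bot 345.19016158744876
px/mm x [0.24 2.02] y [2.97 0.25]
(600, 720)
345 edges [np.int64(314), np.int64(315), np.int64(316), np.int64(317), np.int64(318), np.int64(319), np.int64(320), np.int64(321), np.int64(322), np.int64(323), np.int64(324), np.int64(325)]
370 edges [np.int64(309), np.int64(310), np.int64(311), np.int64(312), np.int64(313), np.int64(314), np.int64(361), np.int64(362), np.int64(363), np.int64(364), np.int64(365), np.int64(366)]
390 edges [np.int64(351), np.int64(352), np.int64(353), np.int64(354), np.int64(355), np.int64(356), np.int64(357), np.int64(358), np.int64(359), np.int64(360), np.int64(361), np.int64(362)]
410 edges [np.int64(369), np.int64(370), np.int64(371), np.i
[... 1236 characters left out ...]
4(327), np.int64(344), np.int64(345), np.int64(346), np.int64(347), np.int64(348), np.int64(349), np.int64(350), np.int64(351)]
440 edges [np.int64(340), np.int64(341), np.int64(345), np.int64(346), np.int64(347), np.int64(348), np.int64(349), np.int64(350), np.int64(351), np.int64(364), np.int64(365), np.int64(413)]
480 edges [np.int64(340), np.int64(341), np.int64(342), np.int64(343), np.int64(344), np.int64(404), np.int64(405), np.int64(406), np.int64(407), np.int64(408), np.int64(409), np.int64(410)]
510 edges [np.int64(340), np.int64(341), np.int64(342), np.int64(343), np.int64(344), np.int64(405), np.int64(406), np.int64(407), np.int64(408), np.int64(409), np.int64(410), np.int64(411)]
```

Projected and measured edges in both fixed views agree to within about 0.5 mm for pulley axis against shaft axis. Next I'll lower it gradually.

{"name": "jog_arm", "arguments": {"increments": "255 0 0 4 0; 255 0 0 8 0; 255 0 0 12 0; 255 0 0 16 0; 255 0 0 18 0; 255 0 0 18 0"}}

```text
t: 13.87
tool_pos: [0.5183, 0.0969, 0.1849]
tcp_rot: [[-0.973, 0.23, -0.001], [0.23, 0.973, -0.0], [0.001, -0.0, -1.0]]
contact_force: [0.0, -0.0, -1.9]
width: 0.0317
```

{"name": "jog_arm", "arguments": {"increments": "255 0 0 4 0; 255 0 0 8 0; 255 0 0 12 0; 255 0 0 16 0; 255 0 0 16 0"}}

```text
t: 14.28
tool_pos: [0.5183, 0.0969, 0.1687]
tcp_rot: [[-0.973, 0.23, -0.002], [0.23, 0.973, 0.0], [0.001, -0.0, -1.0]]
contact_force: [-0.3, 0.8, -2.6]
width: 0.0317
```

```bash
python3 - <<'E'
from h import *
np.set_printoptions(precision=4,suppress=True)
s=robot.get_state(); R=s['tcp_rot'];print(s['t'],s['tool_pos'],R[2],s['contact_force'],s['ft_torque'])
for n in('scene','wrist'):
  m,im=snap(n,n+'12.png'); x,y=map(int,proj(m,n,(.518,.0975,.17)))
  cv2.imwrite('pics/%s12c.png'%n,cv2.resize(im[max(0,y-50):y+50,x-60:x+60,::-1],None,fx=6,fy=6,interpolation=cv2.INTER_CUBIC))
E
```

```text
14.2833 [0.5183 0.0969 0.1687] [ 0.0015 -0.0003 -1.    ] [-0.2701  0.7904 -2.5707] [-0.0085  0.067   0.0117]
```

View pics/wrist12c.png

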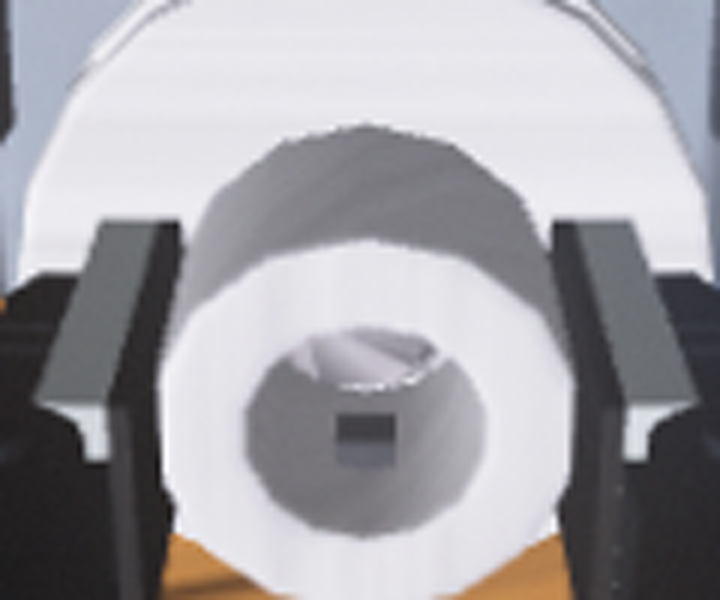

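View pics/scene12c.png

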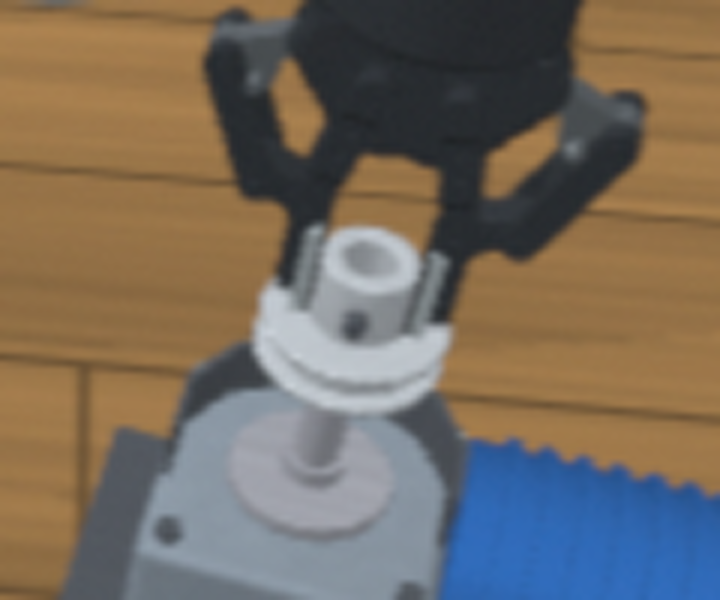

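{"name": "jog_arm", "arguments": {"increments": "255 0 0 3 0; 255 0 0 6 0; 255 0 0 9 0; 255 0 0 12 0; 255 0 0 15 0; 255 0 0 15 0"}}

```text
t: 14.88
tool_pos: [0.5184, 0.0969, 0.154]
tcp_rot: [[-0.973, 0.23, -0.001], [0.23, 0.973, 0.0], [0.001, -0.0, -1.0]]
contact_force: [0.1, 0.4, -2.3]
width: 0.0317
```

{"name": "jog_arm", "arguments": {"increments": "255 0 0 3 0; 255 0 0 6 0; 255 0 0 9 0; 255 0 0 12 0; 255 0 0 14.2 0; 255 0 0 14.2 0; 255 0 0 14.2 0"}}

```text
t: 15.47
tool_pos: [0.5187, 0.0969, 0.1404]
tcp_rot: [[-0.973, 0.23, -0.0], [0.23, 0.973, 0.0], [0.0, 0.0, -1.0]]
contact_force: [0.4, 0.2, -2.2]
width: 0.0313
```

```bash
python3 - <<'E'
from h import *
np.set_printoptions(precision=4,suppress=True)
s=robot.get_state(); R=s['tcp_rot'];print(s['t'],s['tool_pos'],R,np.degrees(np.arctan2(R[1,0],R[0,0])),s['contact_force'],s['ft_torque'],s['width'])
for n in('scene','side','wrist'):
  m,im=snap(n,n+'13.png'); x,y=map(int,proj(m,n,(.518,.0965,.15)))
  print(n,x,y,[proj(m,n,(.518+.024*.973,.0967-.024*.23,.150))])
  cv2.imwrite('pics/%s13c.png'%n,cv2.resize(im[max(0,y-50):y+50,x-60:x+60,::-1],None,fx=6,fy=6,interpolation=cv2.INTER_CUBIC))
E
```

```text
15.4667 [0.5187 0.0969 0.1404] [[-0.9732  0.2301 -0.0004]
 [ 0.2301  0.9732  0.0001]
 [ 0.0004  0.     -1.    ]] 166.69420166505074 [ 0.3953  0.2221 -2.2437] [ 0.0407 -0.0214 -0.0009] 0.031315276344917556
scene 362 194 [(np.float64(360.8230301333234), np.float64(202.05888397069523))]
side 246 254 [(np.float64(229.52956647209598), np.float64(252.6117090923919))]
wrist 255 250 [(np.float64(255.88785839735604), np.float64(289.6135812311021))]
```

View pics/wrist13c.png

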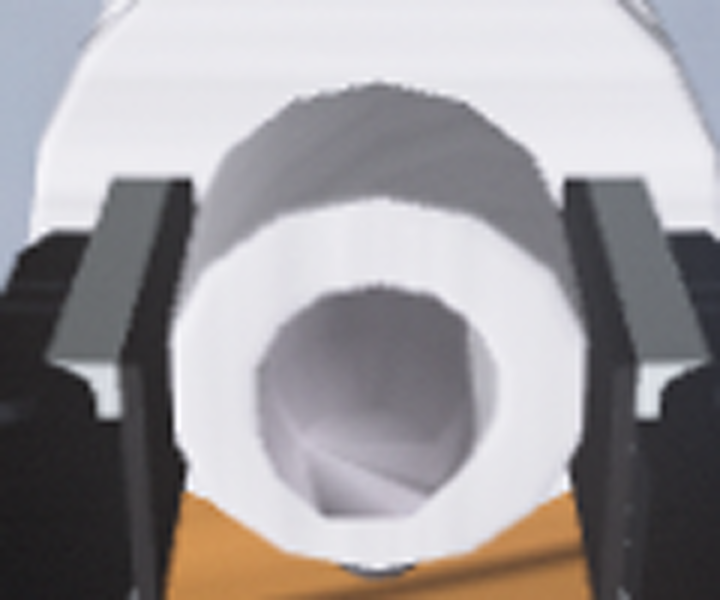

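View pics/scene13c.png

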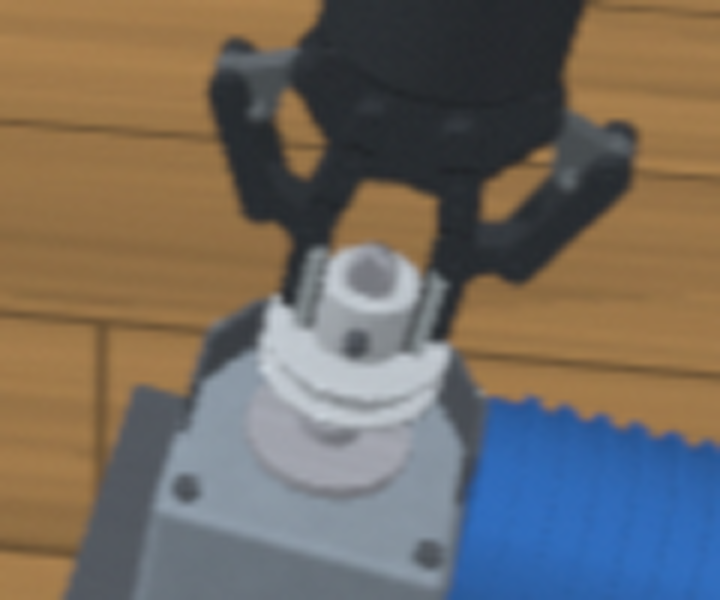

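View pics/side13c.png

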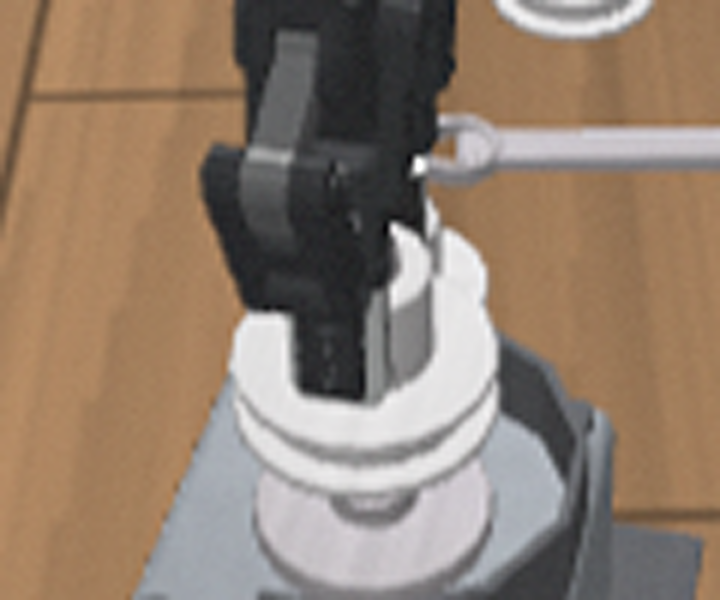

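```bash
python3 -c "
from plant import robot
print(robot.hand_in()); s=robot.get_state(); print(s['t'],s['tool_pos'],s['contact_force'],s['width'])"
```

```text
the job is handed in; nothing more can be done
None
the job is handed in; nothing more can be done
```

I handed the job in at 15.6 s of the 58 s allowed, with the pulley still held on the shaft; the hand-in gave no verdict.

**Shaft:** I pinched it with one finger on the flat. The opening read 11.5–11.8 mm, against the stated 12.5 mm there. I turned it about −35.4° so the flat faced straight out of the guard's opening, and a view from above afterwards showed the flat square to the motor.

**Pulley:** I took the one farthest from the base (r ≈ 0.63 m) by its hub, with the screw up, and lowered it over the shaft with the screw over the flat.

**Last checks:**
- **Height:** the screw is at about 150.6 mm and the underside at about 119.6 mm, well clear of the 96 mm shoulder. These heights come from the arm's readings. The scene picture agreed to about 1 pixel, which only confirms them to roughly 3 mm.
- **Direction:** the screw points to −13.3°, against a motor yaw of −13.3° ± 0.4°.
- **Level and forces:** the tilt is under 0.1°, and the wrist felt only the pulley's weight (about 2.2 N), with no sign of jamming.
- **Disagreements:** estimates of the shaft's position differed by up to about 2 mm between views, but the pulley went down without touching. The opening on the hub reads 31.3 mm instead of the stated 34 mm.

The slats, the spanner, the spacer and the other pulleys were not touched.

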